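Roll test of two tubes on the inclined plane

ROBOT

A 6-joint arm with a two-finger parallel gripper is mounted at the origin on the work surface. World frame = base frame: x ahead of the robot, y to its left, z up, the work surface at z = 0. Lengths are in m, angles in degrees, forces in N, time in s.
With the tool pointing down it reaches from about 0.4 to 0.825 m from the base axis. Payload 7 kg.
Tool frame: the origin (TCP) lies midway between the tips of the shut fingers; the grasp point (between the pads) lies r.grasp_offset behind it (r.grasp_offset is the distance from the TCP to the grasp point, in m); x points along the fingers, z is the direction in which the jaws open and shut, and the axes are right-handed (so a half turn about x gives the same grasp; the last joint's range is limited). The gripper opens to 88 mm and grips with 3 to 60 N. Pads are 19 mm wide; open, the fingers measure 130 mm over their backs; the gripper's body (78 mm by 193 mm) begins 47 mm behind the grasp point.
Start: joints at [83.428, 20.546, 0.682, 0, -70.136, -16.507], TCP at [0.265, 0.621, 0.227] pointing down, gripper open.
Joint ranges: [-176.03, 176.03], [-82.01, 121.73], [-58.28, 71.71], [-173.87, 95.51], [-174.79, -0.11], [-173.66, 173.66]. Speed limits (degrees/s): [136.94, 136.94, 172.46, 180, 180, 180].

INTERFACE

Orientations are given as [roll, pitch, yaw] about the fixed x, y, z axes, in that order (R = Rz(yaw) Ry(pitch) Rx(roll)).
In Python, from plant import readout, vision, close_job, r gives the robot as it stands.
- The arm moves only by the shell command python3 -m handwheel 'ROWS' [OPENING] [FORCE]. ROWS is JSON, a list that holds one entry, the list of rows, each a list of 4 numbers: the shift along the world's x, y, z in units of 40 mm (1.0 is 40 mm), then the turn about the world's z in units of 5 degrees (1.0 is 5 degrees). In form: [[[tx, ty, tz, roll], ...]]. A call has 1 to 8 rows; each row shifts and turns the pose as measured when the row begins; what a row does not reach is not made up. A row lasts 1/10 s, in which the tool goes at most 50 mm and 8.59 degrees, less where a joint would pass 70% of its speed; a pose out of reach is approached as far as the arm can. A call is refused whole if a number of a shift passes 1 or a number of a turn 1, either way. A call with a gripper value outside its range is refused whole. OPENING is the finger opening in mm, from 0 to 87.6, set as the call begins (- or left out, the last holds). The fingers move at their own pace and stop on an object; FORCE is the grip in N (left out, the last holds). Time passes only in rows, so rows that do not move let the fingers close. It gives the time, the measured TCP pose, the force and the opening at its end, in the units of the state.
- readout.get_state(): the state, without advancing time (a new reading comes with each control period).
- vision.capture(name): name is "scene" or "top" or "wrist"; returns the picture (420x560x3 uint8, blue, green, red); there is no depth.
- vision.get_calibration(name): a dict with "intrinsics" (3x3 intrinsics, pixels), "dist" ([k1, k2, p1, p2, k3] as OpenCV has them; the pictures are not rectified), "pose" (4x4, takes a point from camera to world coordinates). Camera axes: x right, y up, looking along -z (the intrinsics and any distortion apply to the point x, -y, -z); pixel columns grow to the right and rows downward; lengths in m; the calibration is good to about 2 mm. A picture is of the moment at which its call begins: read the wrist's pose just before it. get_calibration takes no time and is no camera call; for the wrist camera it gives the pose at the moment of the call.
- close_job(): hands the job in, once; it reports no verdict.
The state is a dict: "time_s": time; "joints": joint angles; "qd": joint speeds; "joint_torque": joint torques, N m; "tcp_pos": TCP position; "eef_rot": TCP orientation; "contact_force": force on the tool from outside, world axes, zero at the start; "moment": the same for the moment, N m; "gripper_width": finger opening in m.
Only numpy, scipy, OpenCV 4.12 (cv2) and the standard library are available. Lean on these libraries where they do the work, as an engineer would, in place of code of your own. Each camera call takes 0.05 s, during which the arm holds its last target.

TASK

One of the two metal tubes in the wooden rack is round, the other is crushed flat underneath; find out which by trying both on the ramp, one at a time: lay each across the upper end of the ramp, let it go, and leave it to run or stay by itself. The one that rolls belongs in the catch tray at the foot of the ramp; the one that stays put belongs in the open brown repair box, and a tube must be where it belongs before the other has its turn on the ramp. Leave the beaker, the slide box and the hand lens where they are.

Things in the scene. Friction and masses are not known exactly. Their poses are not given: they have to be found in the camera images.
- tube_a_center (a point): capped aluminium tube, 50 mm diameter, 60 mm long, flat closed ends, 0.1 kg. One of the two (unmarked) is round; the other is crushed along one side (flat 29 mm wide, 4.5 mm deep) and lies on that flat, in one of the rack's saddles. Laid on the ramp as it was lifted, the round one rolls off, the crushed one stays within 30 mm. Point: the tube's centre, 56 or 60 mm over the desk; y along the tube
- tube_b_center (a point): capped aluminium tube, 50 mm diameter, 60 mm long, flat closed ends, 0.1 kg. One of the two (unmarked) is round; the other is crushed along one side (flat 29 mm wide, 4.5 mm deep) and lies on that flat, in one of the rack's saddles. Laid on the ramp as it was lifted, the round one rolls off, the crushed one stays within 30 mm. Point: the tube's centre, 56 or 60 mm over the desk; y along the tube
- deck: ramp deck, 300 x 172 mm, sloping down 12 degrees away from the robot; edges 4 mm thick stand 8 mm above it along the long sides. Origin on its surface, at its middle, 67 mm over the desk; x down the slope, y across, z out of the surface. Let tubes go at x -110 to -30 mm; centre then at z = 25 mm (round) or 20 mm (on its flat). A round one runs off the lower end (x = 150 mm) into the tray in about 1 s
- catch_tray: open grey plastic tray, 130 mm (its x) x 190 mm, fixed at the foot of the ramp, which overhangs it; walls 4 mm thick and 60 mm high, the one under the ramp only 18 mm. Origin under the middle of its floor, at desk height; floor 6 mm above the desk; x runs on away from the ramp
- repair_box: open brown box, 210 mm (its x) x 180 mm (its y), 60 mm high, walls 4 mm, fixed to the desk on one side of the ramp (the rack is on the other). Origin under the middle of its floor, at desk height; inside floor about 4 mm above the desk
- rack: wooden rack fixed to the desk: base board 200 mm (its x) x 90 mm, 12 mm thick; two saddles at x = -55 and +55 mm, each 44 mm wide, 40 mm long (along y), top 36 mm above the desk, with a 16 mm slot on which a tube lies along the rack's y, its ends 6 to 14 mm clear of the saddle. Origin under the middle of the board, at desk height
- beaker: empty glass beaker, 70 mm diameter, 90 mm tall, loose; bystander. Origin at the centre of its underside
- slide_box: closed dark wooden box, 110 x 85 x 35 mm, loose; bystander. Origin at the centre of its underside
- magnifier: hand lens lying flat, black rim 70 mm across, handle to 135 mm, 9 mm thick, loose; bystander. Origin at the middle of the lens, on the desk
Not all that is in view belongs to the job. Leave any red look-alike of the part that bears tube_a_center alone.

How it is judged (in metres and radians):
On the way, in this order (a step that is already met when the one before it is completed fails the run):
1. a first tube lies or rolls free, let go, on the upper two thirds of the ramp deck (((x of tube_a_center in the frame of deck between -0.15 and 0.05 m and y of tube_a_center in the frame of deck between -0.08 and 0.08 m and z of tube_a_center in the frame of deck between 0.012 and 0.033 m and contact force between tube_a and the fingers below 0.05 N) or (x of tube_b_center in the frame of deck between -0.15 and 0.05 m and y of tube_b_center in the frame of deck between -0.08 and 0.08 m and z of tube_b_center in the frame of deck between 0.012 and 0.033 m and contact force between tube_b and the fingers below 0.05 N))), for 0.15 s.
2. with the first tube where it belongs (the round one in the catch tray or the crushed one in the repair box), the other tube lies or rolls free, let go, on the upper two thirds of the ramp deck ((((x of tube_b_center in the frame of catch_tray between -0.065 and 0.065 m and y of tube_b_center in the frame of catch_tray between -0.095 and 0.095 m and z of tube_b_center in the frame of catch_tray between 0 and 0.05 m) and (x of tube_a_center in the frame of deck between -0.15 and 0.05 m and y of tube_a_center in the frame of deck between -0.08 and 0.08 m and z of tube_a_center in the frame of deck between 0.012 and 0.033 m and contact force between tube_a and the fingers below 0.05 N)) or ((x of tube_a_center in the frame of repair_box between -0.105 and 0.105 m and y of tube_a_center in the frame of repair_box between -0.09 and 0.09 m and z of tube_a_center in the frame of repair_box between 0 and 0.05 m) and (x of tube_b_center in the frame of deck between -0.15 and 0.05 m and y of tube_b_center in the frame of deck between -0.08 and 0.08 m and z of tube_b_center in the frame of deck between 0.012 and 0.033 m and contact force between tube_b and the fingers below 0.05 N)))), for 0.15 s.
At the end, for the whole second after the job is handed in: The round tube lies at rest inside the catch tray and the crushed tube lies at rest inside the repair box (centres within the walls and less than 50 mm above the desk, slower than 0.03 m/s) (x of tube_b_center in the frame of catch_tray between -0.065 and 0.065 m and y of tube_b_center in the frame of catch_tray between -0.095 and 0.095 m and z of tube_b_center in the frame of catch_tray between 0 and 0.05 m and x of tube_a_center in the frame of repair_box between -0.105 and 0.105 m and y of tube_a_center in the frame of repair_box between -0.09 and 0.09 m and z of tube_a_center in the frame of repair_box between 0 and 0.05 m and linear speed of each of tube_a, tube_b below 0.03 m/s); the robot touches nothing.
It fails at once if the beaker is moved more than 20 mm (distance of beaker from where it was at the start of the episode above 0.02 m).
It fails at once if the slide box is moved more than 20 mm (distance of slide_box from where it was at the start of the episode above 0.02 m).
It fails at once if the hand lens is moved more than 20 mm (distance of magnifier from where it was at the start of the episode above 0.02 m).
It also fails if it takes over 72 s, if anything falls off the work surface, if the arm or the gripper's body presses on something with over 40 N, if the wrist force passes 120 N, or if a joint passes its speed limit or range.

## Working session

There is one attempt and no reset: what is moved stays moved. The work goes in short steps, Python scripts to look and compute and a shell command to move; the robot and the scene stay as the last step left them, time stands still between calls to the robot, and variables do not carry over. Pictures are saved under pics/ and viewed, and the job is handed in when it is done.

```bash
ls; mkdir -p pics; python3 - <<'E'
from plant import readout, vision, r
import cv2
print(readout.get_state(), r.grasp_offset)
for n in("scene","top","wrist"):
    c=vision.get_calibration(n); print(n,c)
    cv2.imwrite(f"pics/{n}0.png",vision.capture(n))
E
```

```text
pics
{'time_s': 0.0, 'joints': array([ 8.34269563e+01,  2.05927293e+01,  6.35087279e-01, -2.15296150e-02,
       -7.01352438e+01, -1.65071018e+01]), 'qd': array([-0.10309443,  0.06398066, -0.05569254, -0.02887279, -0.00851253,
       -0.03310846]), 'joint_torque': array([ 1.35931070e-03, -5.82722855e+01,  2.93055564e+01,  6.99740767e+00,
        6.90290850e-03, -1.36928497e-04]), 'tcp_pos': array([0.26443613, 0.62052656, 0.22561362]), 'eef_rot': array([   4.21652342,   89.90493403, -108.87095428]), 'contact_force': array([0.53257307, 0.02304832, 0.10047693]), 'moment': array([-0.00548102,  0.01737317,  0.01775047]), 'gripper_width': 0.08756080487568989} 0.0188
scene {'intrinsics': array([[430.61062167,   0.        , 281.7377444 ],
       [  0.        , 430.61062167, 208.43444163],
       [  0.        ,   0.        ,   1.        ]]), 'dist': array([-0.1284153,  0.       ,  0.       ,  0.       ,  0.       ]), 'pose': array([[-0.27951487, -0.622183  ,  0.7312727 ,  1.47705329],
       [ 0.9599575 , -0.19599878,  0.20016512,  0.36213768],
       [ 0.01878922,  0.75793984,  0.65205381,  
[... 392 characters left out ...]
021819],
       [-0.99991335,  0.01197917, -0.00545886,  0.08675852],
       [-0.0043566 ,  0.09018516,  0.99591549,  1.25329727],
       [ 0.        ,  0.        ,  0.        ,  1.        ]])}
wrist {'intrinsics': array([[353.76903303,   0.        , 284.40515776],
       [  0.        , 353.76903303, 205.90362329],
       [  0.        ,   0.        ,   1.        ]]), 'dist': array([0.02399481, 0.        , 0.        , 0.        , 0.        ]), 'pose': array([[-0.39191505,  0.88285503,  0.25878484,  0.33404481],
       [-0.91999878, -0.37676275, -0.10794478,  0.5908748 ],
       [ 0.0022009 , -0.28038692,  0.95988454,  0.38485725],
       [ 0.        ,  0.        ,  0.        ,  1.        ]])}
```

View pics/scene0.png

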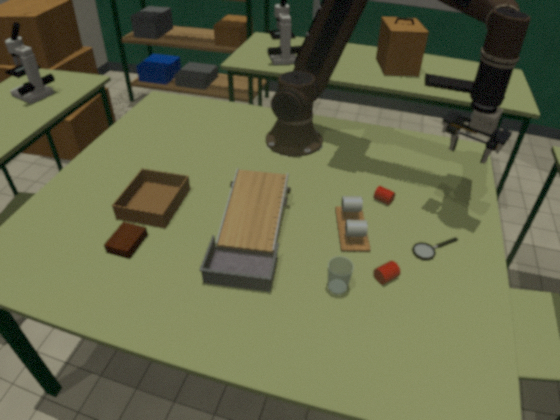

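View pics/top0.png

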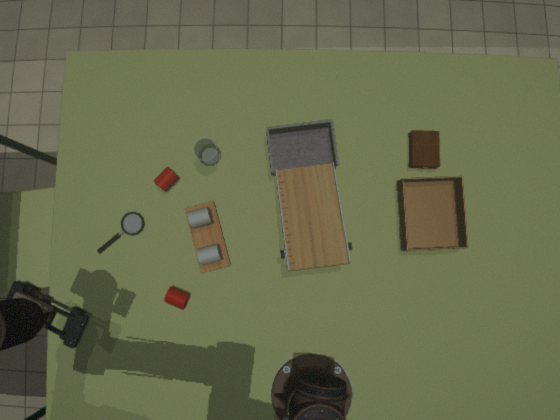

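View pics/wrist0.png

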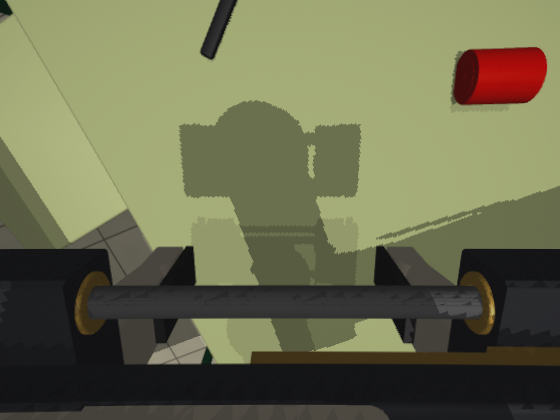

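The candidates are two grey tubes on the rack, at top-view pixels (199,217) and (208,254). The red look-alikes are at (166,179) and (177,298). By the description I choose the grey ones. Next I measure everything and check a close crop.

```bash
cat > h.py <<'E'
import numpy as np, cv2
from plant import vision
def ray(cal,px):
    K,d,P=cal["intrinsics"],cal["dist"],cal["pose"]
    u=cv2.undistortPoints(np.array(px,float).reshape(-1,1,2),K,d)[:,0]
    return P[:3,3],np.c_[u[:,0],-u[:,1],-np.ones(len(u))]@P[:3,:3].T
def cast(cal,px,z):
    o,d=ray(cal,px); return o+d*((z-o[2])/d[:,2])[:,None]
def proj(cal,pts):
    P=cal["pose"]; c=(np.array(pts,float).reshape(-1,3)-P[:3,3])@P[:3,:3]
    return cv2.projectPoints(c*[1,-1,-1],np.zeros(3),np.zeros(3),cal["intrinsics"],cal["dist"])[0][:,0]
E
python3 - <<'E'
import cv2
im=cv2.imread("pics/top0.png")
c=im[190:290,170:250]; a=cv2.resize(c,None,fx=6,fy=6,interpolation=cv2.INTER_CUBIC)
cv2.imwrite("pics/crop_rack.png",cv2.convertScaleAbs(a,alpha=1.5))
c=im[110:290,260:360]; cv2.imwrite("pics/crop_ramp.png",cv2.convertScaleAbs(cv2.resize(c,None,fx=3.3,fy=3.3,interpolation=cv2.INTER_CUBIC),alpha=1.5))
c=im[110:260,385:480]; cv2.imwrite("pics/crop_box.png",cv2.convertScaleAbs(cv2.resize(c,None,fx=4,fy=4,interpolation=cv2.INTER_CUBIC),alpha=1.5))
E
```

```text
(no output)
```

View pics/crop_rack.png

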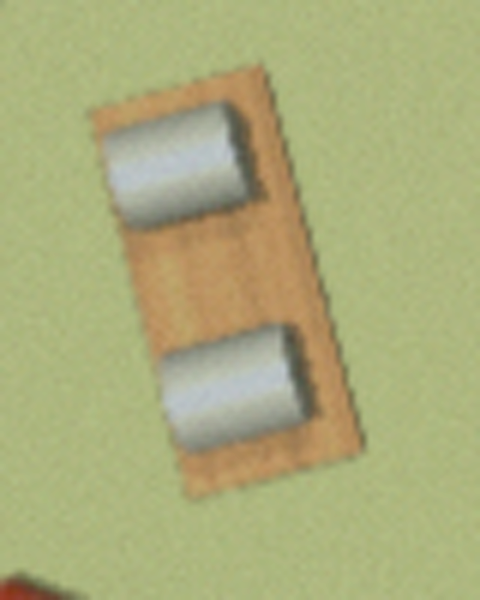

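View pics/crop_ramp.png

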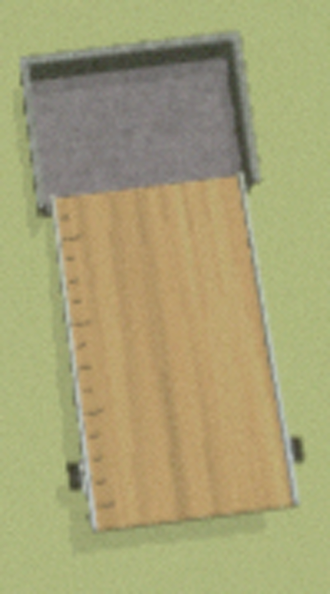

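View pics/crop_box.png

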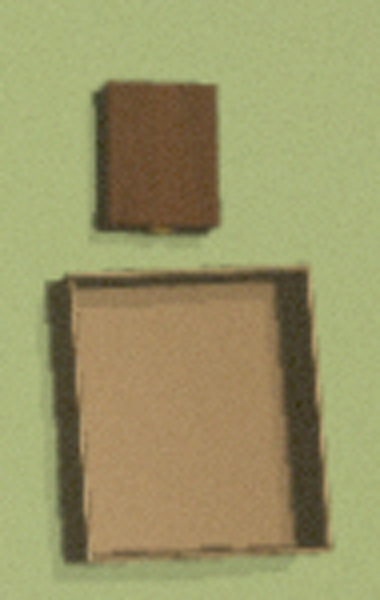

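The crop confirms two grey tubes on the saddles. Rack corners are at about (185,208), (214,201), (231,265) and (201,273). Now world coordinates.

```bash
cat > m.py <<'E'
import numpy as np
from h import *
from plant import readout
from scipy.spatial.transform import Rotation as Ro
cal=vision.get_calibration("top")
def crop(pts,ox,oy,f): return (np.array(pts,float)+.5)/f-.5+[ox,oy]
rk=cast(cal,crop([(91,110),(263,65),(366,452),(187,497)],170,190,6),.012)
print("rack",rk.round(4).tolist(),"c",rk.mean(0).round(4),np.linalg.norm(rk-np.roll(rk,-1,0),axis=1).round(3))
rx=(rk[0]+rk[1]-rk[2]-rk[3]); rx/=np.linalg.norm(rx); print("rack x yaw",np.degrees(np.arctan2(rx[1],rx[0])))
for s in(1,-1): print("saddle",(rk.mean(0)+s*.055*rx).round(4))
up=cast(cal,crop([(93,529),(299,505)],260,110,3.3),.067+.15*np.sin(np.radians(12)))
lo=cast(cal,crop([(52,198),(241,174)],260,110,3.3),.067-.15*np.sin(np.radians(12)))
print("deck up",up.round(4).tolist(),"lo",lo.round(4).tolist())
dx=lo.mean(0)-up.mean(0); print("deck yaw",np.degrees(np.arctan2(dx[1],dx[0])),"len",np.linalg.norm(dx),"w",np.linalg.norm(up[0]-up[1]),np.linalg.norm(lo[0]-lo[1]))
dc=(lo.mean(0)+up.mean(0))/2; print("deck c",dc.round(4))
bx=cast(cal,crop([(65,278),(309,267),(328,548),(88,560)],385,110,4),.06)
print("box",bx.round(4).tolist(),bx.mean(0).round(4),np.linalg.norm(bx-np.roll(bx,-1,0),axis=1).round(3))
tr=cast(cal,crop([(24,60),(240,36)],260,110,3.3),.06); print("tray far",tr.round(4).tolist())
im=cv2.imread("pics/top0.png"); hsv=cv2.cvtColor(im,cv2.COLOR_BGR2HSV)
m=((hsv[...,1]<45)&(hsv[...,2]>75)).astype(np.uint8); m[:190]=0;m[290:]=0;m[:,:180]=0;m[:,250:]=0
for c in cv2.findContours(m,0,1)[0]:
    if cv2.contourArea(c)>60:
        q=cv2.minAreaRect(c); print(q, cast(cal,[q[0]],.07).round(4),cast(cal,cv2.boxPoints(q),.07).round(4).tolist())
s=readout.get_state(); R=Ro.from_euler('xyz',s["eef_rot"],degrees=True).as_matrix(); print(R.round(3)," jaw yaw",np.degrees(np.arctan2(R[1,2],R[0,2])))
E
python3 m.py
```

```text
rack [[0.5382, 0.3828, 0.012], [0.5617, 0.2973, 0.012], [0.371, 0.2415, 0.012], [0.3476, 0.3293, 0.012]] c [0.4546 0.3127 0.012 ] [0.089 0.199 0.091 0.198]
rack x yaw 15.992083552490305
saddle [0.5075 0.3279 0.012 ]
saddle [0.4018 0.2976 0.012 ]
deck up [[0.3622, 0.0738, 0.0982], [0.3838, -0.0971, 0.0982]] lo [[0.6521, 0.1129, 0.0358], [0.676, -0.0558, 0.0358]]
deck yaw 7.870367344958765 len 0.30032314280669553 w 0.1722591422784482 0.17033442301035248
deck c [0.5185 0.0084 0.067 ]
box [[0.6245, -0.2509, 0.06], [0.6357, -0.432, 0.06], [0.4312, -0.4405, 0.06], [0.4213, -0.2648, 0.06]] [ 0.5282 -0.3471  0.06  ] [0.181 0.205 0.176 0.204]
tray far [[0.7711, 0.1389, 0.06], [0.7954, -0.0523, 0.06]]
((207.75473022460938, 254.64154052734375), (16.483266830444336, 21.977689743041992), 74.05460357666016) [[0.4007 0.2994 0.07  ]] [[0.4139, 0.3362, 0.07], [0.4318, 0.2767, 0.07], [0.3875, 0.2628, 0.07], [0.3696, 0.3222, 0.07]]
((198.50942993164062, 217.2830352783203), (16.20854377746582, 21.70296859741211), 74.05460357666016) [[0.5059 0.3287 0.07  ]] [[0.5192, 0.3654, 0.07], [0.537, 0.3061, 0.07], [0.4927, 0.2921, 0.07], [0.475, 0.3512, 0.07]]
[[-0.     0.92  -0.392]
 [-0.001 -0.392 -0.92 ]
 [-1.     0.     0.001]]  jaw yaw -113.08445746472388
```

Near tube first, at (0.401, 0.299): move over it and turn the jaws about +39° so they close along the tube onto its end caps.

```bash
python3 -m handwheel '[[[0.42,-1,0,1],[0.42,-1,0,1],[0.42,-1,0,1],[0.42,-1,0,1],[0.42,-1,0,1],[0.42,-1,0,1],[0.42,-1,0,1],[0.42,-1,0,0.8]]]' 87.6
cat > st.py <<'E'
import sys,numpy as np
from plant import readout
from scipy.spatial.transform import Rotation as Ro
s=readout.get_state(); R=Ro.from_euler('xyz',s["eef_rot"],degrees=True).as_matrix()
print("t",s["time_s"],"tcp",s["tcp_pos"].round(4),"jaw",np.degrees(np.arctan2(R[1,2],R[0,2])).round(2),"appr",R[:,0].round(3),"F",s["contact_force"].round(1),"w",s["gripper_width"].round(4),"q",s["joints"].round(0))
if len(sys.argv)>3:
    t=np.array(list(map(float,sys.argv[1:4]))); print("shift units",((t-s["tcp_pos"])/.04).round(2))
E
python3 st.py 0.401 0.299 0.1
```

```text
time_s: 0.95
tcp_pos: [0.3988, 0.2917, 0.2213]
eef_rot: [-4.5, 89.6, -76.6]
contact_force: [1.5, 0.7, 0.1]
gripper_width: 0.0871Traceback (most recent call last):
  File "st.py", line 5, in <module>
    print("t",s["time_s"],"tcp",s["tcp_pos"].round(4),"jaw",np.degrees(np.arctan2(R[1,2],R[0,2])).round(2),"appr",R[:,0].round(3),"F",s["contact_force"].round(1),"w",s["gripper_width"].round(4),"q",s["joints"].round(0))
                                                                                                                                                                      ^^^^^^^^^^^^^^^^^^^^^^^^
AttributeError: 'float' object has no attribute 'round'
```

```bash
sed -i 's/s\["gripper_width"\].round(4)/round(s["gripper_width"],4)/' st.py; python3 st.py 0.401 0.299 0.1; python3 - <<'E'
from h import *
from plant import readout
im=vision.capture("wrist"); c=vision.get_calibration("wrist")
for p in ([.401,.2985,.083],[.4018,.2976,.036],[.507,.328,.083]):
    q=proj(c,[p])[0]; print(q.round()); cv2.circle(im,tuple(int(v) for v in q),4,(255,0,255),1)
cv2.imwrite("pics/w1.png",im)
E
python3 st.py
```

```text
t 0.95 tcp [0.3988 0.2917 0.2213] jaw -72.19 appr [ 0.001 -0.006 -1.   ] F [1.5 0.7 0.1] w 0.0871 q [ 59.   4. -22.   0. -65.  48.]
shift units [ 0.05  0.18 -3.03]
[271. 187.]
[273. 176.]
[275.  48.]
t 1.0 tcp [0.3994 0.2869 0.2213] jaw -72.01 appr [ 0.001 -0.008 -1.   ] F [ 0.4 -6.5 -0.9] w 0.0876 q [ 59.   3. -22.   0. -65.  49.]
```

View pics/w1.png

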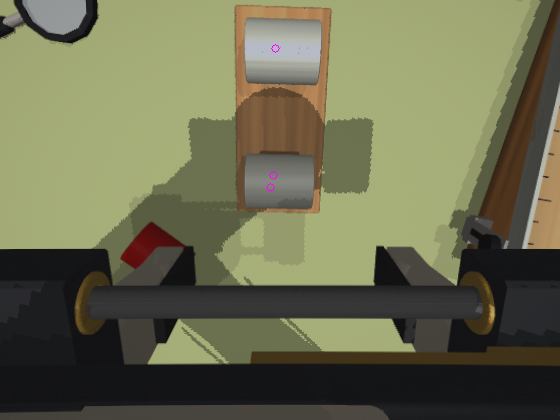

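The wrist view shows the near tube at about (279,181) and the far tube at (283,50), but the arm was still settling. I let it settle, correct, and measure again at rest.

```bash
python3 -m handwheel '[[[0.05,0.25,0,-0.4],[0,0,0,0],[0,0,0,0]]]' >/dev/null; cat > wm.py <<'E'
import sys
from h import *
c=vision.get_calibration("wrist"); im=vision.capture("wrist"); n=sys.argv[1]
cv2.imwrite(f"pics/{n}.png",im)
hsv=cv2.cvtColor(im,cv2.COLOR_BGR2HSV)
m=((hsv[...,1]<45)&(hsv[...,2]>65)).astype(np.uint8); m[245:]=0
m=cv2.morphologyEx(m,cv2.MORPH_OPEN,np.ones((5,5),np.uint8))
for k in cv2.findContours(m,0,1)[0]:
    if 1500<cv2.contourArea(k)<9000:
        q=cv2.minAreaRect(k); b=cast(c,cv2.boxPoints(q),.065)
        e=[b[1]-b[0],b[2]-b[1]]; e.sort(key=np.linalg.norm)
        print(np.round(q[0]),"size",[round(float(np.linalg.norm(x)),4) for x in e],"c",b.mean(0).round(4),"axis yaw",np.degrees(np.arctan2(e[1][1],e[1][0])).round(1))
        cv2.drawContours(im,[cv2.boxPoints(q).astype(int)],0,(255,0,255),1)
cv2.imwrite(f"pics/{n}_m.png",im)
E
python3 wm.py w2; python3 st.py .401 .2985 .08
```

```text
[281. 186.] size [0.0497, 0.0608] c [0.4034 0.2972 0.065 ] axis yaw -74.4
[280.  56.] size [0.0478, 0.0611] c [0.508  0.3271 0.065 ] axis yaw -74.2
[52. 24.] size [0.0347, 0.0496] c [0.481  0.5075 0.065 ] axis yaw -73.3
t 1.35 tcp [0.4021 0.2953 0.2215] jaw -74.31 appr [ 0.    -0.007 -1.   ] F [-0.5  0.4  0.4] w 0.0874 q [ 59.   4. -21.   0. -65.  46.]
shift units [-0.03  0.08 -3.54]
```

View pics/w2_m.png

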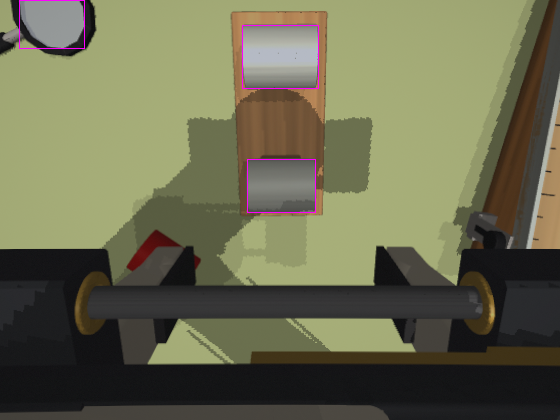

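Tube centre is (0.403, 0.297) and its axis yaw is -74.4°, which matches the jaws. Now I descend 0.18 m.

```bash
python3 -m handwheel '[[[0.02,0.05,-1,0],[0,0,-1,0],[0,0,-1,0],[0,0,-0.8,0],[0,0,-0.4,0],[0,0,-0.2,0],[0,0,0,0]]]' 87.6 >/dev/null; python3 st.py .403 .2972 .040
```

```text
t 2.05 tcp [0.401  0.3035 0.0401] jaw -73.74 appr [ 0.003 -0.005 -1.   ] F [-0.5  0.5  1. ] w 0.0875 q [ 60.  16. -34.   0. -39.  46.]
shift units [ 0.05 -0.16 -0.  ]
```

```bash
python3 -m handwheel '[[[0.05,-0.16,0,-0.1],[0,0,0,0],[0,0,0,0]]]' >/dev/null; python3 st.py .403 .2972 .040; python3 -m handwheel '[[[0,0,0,0],[0,0,0,0],[0,0,0,0],[0,0,0,0],[0,0,0,0]]]' 50 20; python3 st.py
```

```text
t 2.35 tcp [0.4039 0.2987 0.0423] jaw -74.18 appr [ 0.005 -0.002 -1.   ] F [ 0.3 -0.   0.4] w 0.087 q [ 59.  16. -34.   0. -39.  46.]
shift units [-0.02 -0.04 -0.06]
time_s: 2.85
tcp_pos: [0.4048, 0.2996, 0.0446]
eef_rot: [87.1, 89.6, 12.8]
contact_force: [0.6, 0.2, -0.3]
gripper_width: 0.0601
t 2.85 tcp [0.4048 0.2996 0.0446] jaw -74.21 appr [ 0.008  0.002 -1.   ] F [ 0.6  0.2 -0.3] w 0.0601 q [ 59.  16. -34.   1. -40.  46.]
```

Gripped at 60 mm opening, which is the tube's length, so the grip is on the end caps. Lift now and carry it to the upper end of the ramp.

```bash
python3 -m handwheel '[[[0,0,1,0],[0,0,1,0],[0,0,1,0],[0,0,1,0]]]' >/dev/null; python3 st.py .446 -.0016 .2;  python3 -m handwheel '[[[0.13,-1,0,-0.2],[0.13,-1,0,-0.2],[0.13,-1,0,-0.2],[0.13,-1,0,-0.2],[0.13,-1,0,-0.2],[0.13,-1,0,-0.2],[0.13,-1,0,-0.2],[0.13,-0.5,0,-0.2]]]' >/dev/null; python3 -m handwheel '[[[0,0,0,0],[0,0,0,0]]]'>/dev/null; python3 st.py .446 -.0016 .105
```

```text
t 3.25 tcp [0.4009 0.2944 0.2026] jaw -74.29 appr [-0.002 -0.011 -1.   ] F [ 0.8  1.1 -1.2] w 0.0603 q [ 59.   5. -23.   0. -63.  46.]
shift units [ 1.13 -7.4  -0.07]
t 4.25 tcp [ 0.4419 -0.0135  0.2084] jaw -82.45 appr [ 0.004 -0.002 -1.   ] F [ 0.2  0.5 -0.8] w 0.0599 q [ 24.  -1. -29.   0. -62.  73.]
shift units [ 0.1   0.3  -2.58]
```

```bash
python3 -m handwheel '[[[0.1,0.3,-0.5,0],[0,0,-1,0],[0,0,-0.6,0],[0,0,-0.3,0],[0,0,0,0],[0,0,0,0]]]' >/dev/null; python3 st.py .446 -.0016 .098; python3 - <<'E'
from h import *
cv2.imwrite("pics/t3.png",cv2.resize(vision.capture("top")[110:290,190:360],None,fx=3.3,fy=3.3))
cv2.imwrite("pics/w3.png",vision.capture("wrist"))
E
```

```text
t 4.85 tcp [0.446  0.003  0.1101] jaw -82.13 appr [ 0.006 -0.001 -1.   ] F [-0.4  0.6 -0.7] w 0.0597 q [ 26.   5. -37.   0. -48.  72.]
shift units [ 0.   -0.11 -0.3 ]
```

View pics/w3.png

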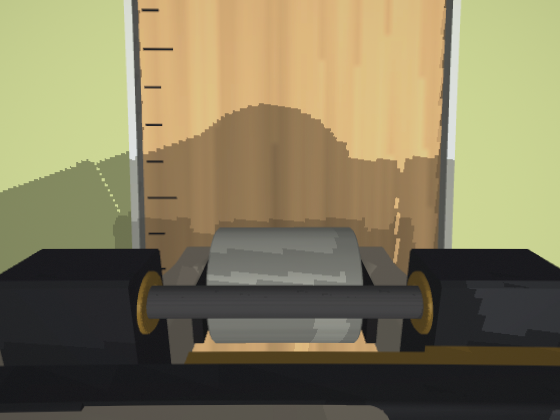

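View pics/t3.png

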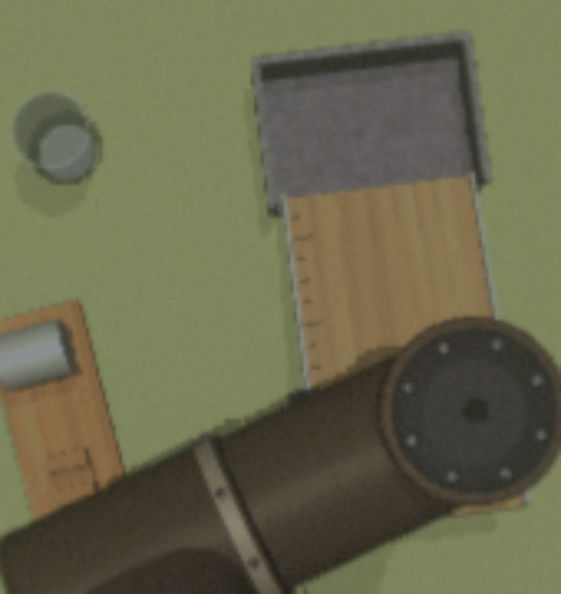

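The wrist view shows the tube held centrally between the deck edges at about (285,285), square to the ramp. I lower it until it touches.

```bash
python3 -m handwheel '[[[0,-0.05,-0.2,0],[0,0,-0.1,0],[0,0,0,0]]]' >/dev/null; python3 st.py .446 -.0016 .095;
```

```text
t 5.25 tcp [0.4476 0.0016 0.0995] jaw -82.12 appr [ 0.011  0.002 -1.   ] F [-0.7 -0.6 -0.7] w 0.06 q [ 26.   6. -38.   0. -46.  72.]
shift units [-0.04 -0.08 -0.11]
```

```bash
for i in 1 ; do python3 -m handwheel '[[[0,-0.05,-0.12,0],[0,0,0,0]]]' >/dev/null; python3 st.py;  python3 -m handwheel '[[[0,0,-0.05,0],[0,0,0,0]]]' >/dev/null; python3 st.py; done
```

```text
t 5.45 tcp [ 0.4477 -0.0007  0.0945] jaw -82.13 appr [ 0.012  0.002 -1.   ] F [ 0.2  0.7 -1.3] w 0.0597 q [ 25.   7. -38.   0. -45.  72.]
t 5.65 tcp [ 0.4487 -0.0007  0.0933] jaw -82.11 appr [ 0.013  0.002 -1.   ] F [ 0.5  0.1 -1.3] w 0.0599 q [ 25.   7. -38.   0. -45.  72.]
```

```bash
python3 -m handwheel '[[[0,0,-0.06,0],[0,0,0,0]]]' >/dev/null; python3 st.py;  python3 -m handwheel '[[[0,0,-0.05,0],[0,0,0,0]]]' >/dev/null; python3 st.py
```

```text
t 5.85 tcp [ 4.503e-01 -4.000e-04  9.260e-02] jaw -82.06 appr [ 0.016  0.002 -1.   ] F [ 0.3 -0.3 -0.8] w 0.0599 q [ 25.   7. -38.   0. -44.  72.]
t 6.05 tcp [ 4.515e-01 -1.000e-04  9.170e-02] jaw -82.02 appr [ 0.019  0.003 -1.   ] F [ 0.2  0.4 -1.5] w 0.0595 q [ 25.   7. -38.   0. -44.  72.]
```

```bash
python3 -m handwheel '[[[-0.03,0,-0.08,0],[0,0,0,0]]]' >/dev/null; python3 st.py;  python3 -m handwheel '[[[-0.03,0,-0.06,0],[0,0,0,0]]]' >/dev/null; python3 st.py
```

```text
t 6.25 tcp [4.529e-01 2.000e-04 9.050e-02] jaw -81.92 appr [ 0.024  0.003 -1.   ] F [-0.8 -0.4 -1.8] w 0.0601 q [ 25.   7. -38.   1. -43.  72.]
t 6.45 tcp [0.4538 0.0005 0.0897] jaw -81.86 appr [ 0.028  0.003 -1.   ] F [-0.5 -0.6 -2.2] w 0.0602 q [ 26.   7. -39.   1. -43.  72.]
```

```bash
python3 - <<'E'
from h import *
im=vision.capture("scene"); cv2.imwrite("pics/s4.png",cv2.convertScaleAbs(cv2.resize(im[140:300,180:320],None,fx=4,fy=3.7,interpolation=cv2.INTER_CUBIC),alpha=1.6))
cv2.imwrite("pics/w4.png",vision.capture("wrist"))
E
python3 st.py
```

```text
t 6.55 tcp [0.4537 0.0005 0.0895] jaw -81.85 appr [ 0.028  0.003 -1.   ] F [-0.8  1.7  4.3] w 0.0595 q [ 26.   7. -39.   1. -43.  72.]
```

View pics/s4.png

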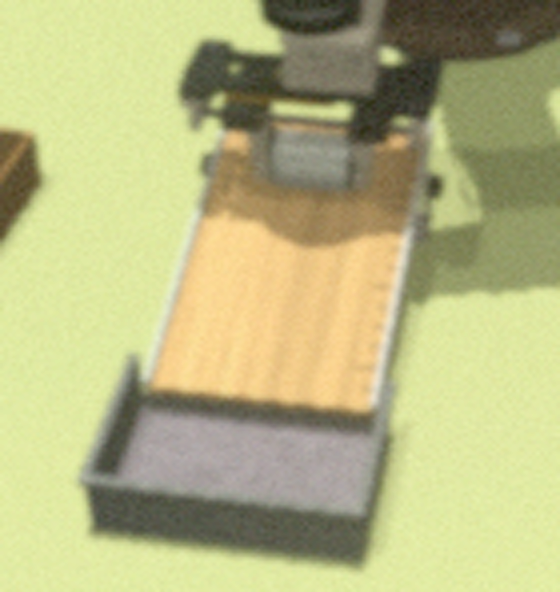

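View pics/w4.png

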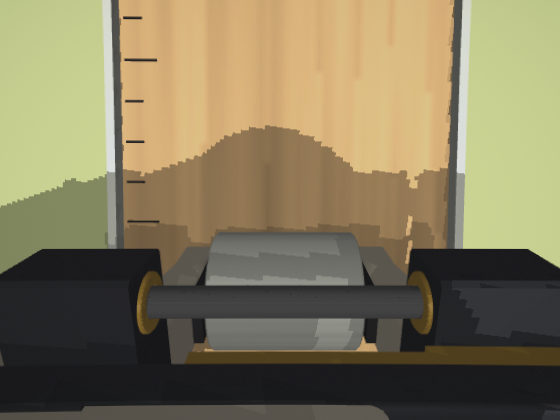

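Fz has risen to +4 N, so the tube is on the deck. Release it.

```bash
python3 -m handwheel '[[[0,0,0,0],[0,0,0,0],[0,0,0,0],[0,0,0,0],[0,0,0,0]]]' 87.6 ; python3 - <<'E'
from h import *
im=vision.capture("scene"); cv2.imwrite("pics/s5.png",cv2.convertScaleAbs(cv2.resize(im[140:300,180:320],None,fx=4,fy=3.7,interpolation=cv2.INTER_CUBIC),alpha=1.6))
cv2.imwrite("pics/w5.png",vision.capture("wrist"))
E
python3 st.py
```

```text
time_s: 7.05
tcp_pos: [0.4523, 0.0002, 0.088]
eef_rot: [87.8, 88.6, 5.9]
contact_force: [-0.5, 1.2, 0.7]
gripper_width: 0.087
t 7.15 tcp [4.524e-01 2.000e-04 8.810e-02] jaw -81.89 appr [ 0.025  0.003 -1.   ] F [-0.4 -0.3 -0.2] w 0.0872 q [ 26.   7. -39.   1. -43.  72.]
```

View pics/w5.png

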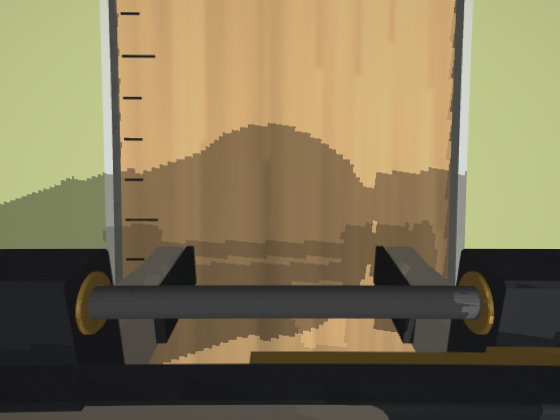

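View pics/s5.png

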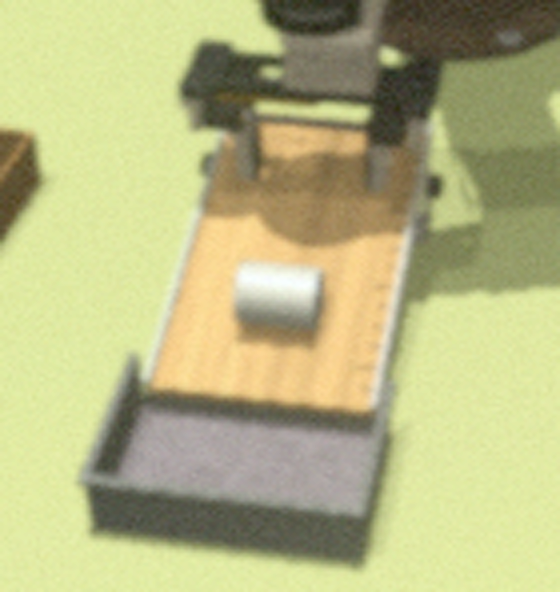

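The tube is rolling down on its own, at s5 (280,297). So this one is round. I raise the arm and go to the other tube at (0.508, 0.327).

```bash
python3 -m handwheel '[[[0,0,1,0],[0,0,1,0],[0,0,1,0]]]' >/dev/null; python3 -m handwheel '[[[0.18,1,0,0.2],[0.18,1,0,0.2],[0.18,1,0,0.2],[0.18,1,0,0.2],[0.18,1,0,0.2],[0.18,1,0,0.2],[0.18,1,0,0.2],[0.18,1,0,0.2]]]' >/dev/null;python3 -m handwheel '[[[0,0,0,0],[0,0,0,0]]]' >/dev/null; python3 st.py .507 .327 .1; python3 wm.py w6; python3 - <<'E'
from h import *
cv2.imwrite("pics/t6.png",cv2.convertScaleAbs(cv2.resize(vision.capture("top")[110:290,160:360],None,fx=3.3,fy=3.3),alpha=1.4))
E
```

```text
t 8.45 tcp [0.5085 0.3328 0.2133] jaw -73.74 appr [ 0.025  0.007 -1.   ] F [ 0.4 -0.1  0.2] w 0.0873 q [ 52.  14. -11.   1. -64.  54.]
shift units [-0.04 -0.14 -2.83]
[290. 193.] size [0.0487, 0.0606] c [0.5105 0.3274 0.065 ] axis yaw -73.7
[ 80. 140.] size [0.047, 0.0493] c [0.505  0.5131 0.065 ] axis yaw -171.2
```

View pics/w6_m.png

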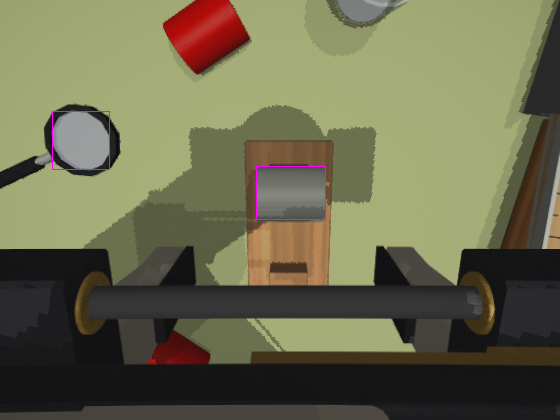

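View pics/t6.png

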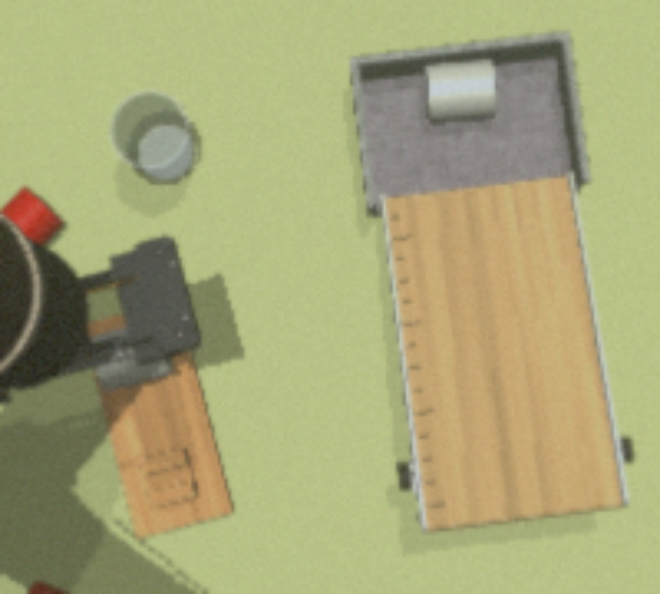

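The round tube lies in the tray, at t6 (460,90). The other tube is in view at w6 (290,193), at (0.509, 0.327). Descend.

```bash
python3 -m handwheel '[[[0,-0.14,-1,0],[0,0,-1,0],[0,0,-1,0],[0,0,-0.7,0],[0,0,-0.2,0],[0,0,0,0],[0,0,0,0]]]' 87.6 >/dev/null; python3 st.py .509 .327 .041
```

```text
t 9.25 tcp [0.5102 0.3204 0.0593] jaw -74.15 appr [ 0.032  0.014 -0.999] F [0.2 0.7 0.7] w 0.0875 q [ 51.  22. -23.   1. -44.  54.]
shift units [-0.03  0.17 -0.46]
```

```bash
python3 -m handwheel '[[[-0.03,0.17,-0.4,0],[0,0,-0.05,0],[0,0,0,0]]]' >/dev/null; python3 st.py .509 .327 .041
```

```text
t 9.55 tcp [0.5117 0.3293 0.0469] jaw -74.14 appr [ 0.038  0.02  -0.999] F [-0.5  0.2 -0.2] w 0.0877 q [ 52.  23. -23.   1. -42.  53.]
shift units [-0.07 -0.06 -0.15]
```

```bash
python3 -m handwheel '[[[-0.07,-0.06,-0.15,0],[0,0,0,0],[0,0,0,0],[0,0,0,0]]]' 50 20 >/dev/null; python3 st.py .509 .327 .041;python3 -m handwheel '[[[0,0,1,0],[0,0,1,0],[0,0,1,0],[0,0,1,0]]]' >/dev/null; python3 st.py .449 -.001 .2
```

```text
t 9.95 tcp [0.5098 0.3274 0.0439] jaw -74.13 appr [ 0.041  0.024 -0.999] F [-0.   0.7 -0. ] w 0.0611 q [ 52.  23. -24.   2. -41.  53.]
shift units [-0.02 -0.01 -0.07]
t 10.35 tcp [0.5057 0.323  0.2018] jaw -74.21 appr [ 0.03   0.013 -0.999] F [ 0.6  0.3 -1.2] w 0.0606 q [ 52.  13. -13.   1. -62.  53.]
shift units [-1.42 -8.1  -0.05]
```

```bash
python3 -m handwheel '[[[-0.17,-1,0,-0.2],[-0.17,-1,0,-0.2],[-0.17,-1,0,-0.2],[-0.17,-1,0,-0.2],[-0.17,-1,0,-0.2],[-0.17,-1,0,-0.2],[-0.17,-1,0,-0.2],[-0.17,-0.9,0,-0.2]]]' >/dev/null; python3 -m handwheel '[[[0,0,0,0]]]'>/dev/null; python3 st.py .449 -.001 .1
```

```text
t 11.25 tcp [ 0.4488 -0.0005  0.2103] jaw -82.28 appr [ 0.044  0.017 -0.999] F [ 0.5  0.8 -0.9] w 0.0595 q [ 25.  -2. -30.   0. -60.  72.]
shift units [ 0.01 -0.01 -2.76]
```

```bash
python3 -m handwheel '[[[0,0,-1,0],[0,0,-1,0],[0,0,-0.6,0],[0,0,-0.2,0],[0,0,0,0]]]' >/dev/null; python3 st.py .449 -.001 .094
```

```text
t 11.75 tcp [ 0.4499 -0.0012  0.0979] jaw -82.45 appr [ 0.05   0.019 -0.999] F [ 0.   0.  -0.5] w 0.06 q [ 25.   5. -39.   0. -43.  72.]
shift units [-0.02  0.   -0.1 ]
```

```bash
python3 -m handwheel '[[[-0.02,0,-0.12,0],[0,0,0,0]]]' >/dev/null; python3 st.py ; python3 -m handwheel '[[[-0.02,0,-0.06,0],[0,0,0,0]]]' >/dev/null; python3 st.py
```

```text
t 11.95 tcp [ 4.507e-01 -2.000e-04  9.470e-02] jaw -82.38 appr [ 0.053  0.02  -0.998] F [ 0.5 -0.6 -1.4] w 0.0601 q [ 25.   5. -39.   0. -42.  72.]
t 12.15 tcp [0.4514 0.0005 0.094 ] jaw -82.33 appr [ 0.057  0.021 -0.998] F [-0.6  0.3 -0.9] w 0.0599 q [ 25.   5. -40.   0. -42.  72.]
```

```bash
python3 -m handwheel '[[[-0.02,0,-0.08,0],[0,0,0,0]]]' >/dev/null; python3 st.py ; python3 -m handwheel '[[[-0.02,0,-0.08,0],[0,0,0,0]]]' >/dev/null; python3 st.py
```

```text
t 12.35 tcp [0.4527 0.001  0.093 ] jaw -82.25 appr [ 0.061  0.022 -0.998] F [ 0.2 -0.  -0.7] w 0.0599 q [ 26.   5. -40.   1. -41.  72.]
t 12.55 tcp [0.4542 0.0014 0.0917] jaw -82.16 appr [ 0.066  0.023 -0.998] F [-0.8  0.9 -1. ] w 0.0599 q [ 26.   5. -40.   1. -41.  72.]
```

```bash
python3 -m handwheel '[[[-0.03,-0.03,-0.1,0],[0,0,0,0]]]' >/dev/null; python3 st.py
```

```text
t 12.75 tcp [0.4561 0.0018 0.0898] jaw -82.09 appr [ 0.073  0.025 -0.997] F [-0.4 -0.1 -0.9] w 0.0601 q [ 26.   6. -40.   1. -40.  72.]
```

```bash
python3 -m handwheel '[[[-0.05,-0.03,-0.07,0]]]' >/dev/null; python3 st.py; python3 - <<'E'
from h import *
cv2.imwrite("pics/w7.png",vision.capture("wrist"))
E
python3 st.py
```

```text
t 12.85 tcp [0.4566 0.0018 0.0884] jaw -82.03 appr [ 0.078  0.027 -0.997] F [ 0.1  6.5 17.3] w 0.0598 q [ 26.   6. -41.   1. -39.  72.]
t 12.9 tcp [0.4567 0.0018 0.0884] jaw -82.02 appr [ 0.079  0.028 -0.997] F [ 1.1  4.6 11.7] w 0.0599 q [ 26.   6. -41.   1. -39.  72.]
```

View pics/w7.png

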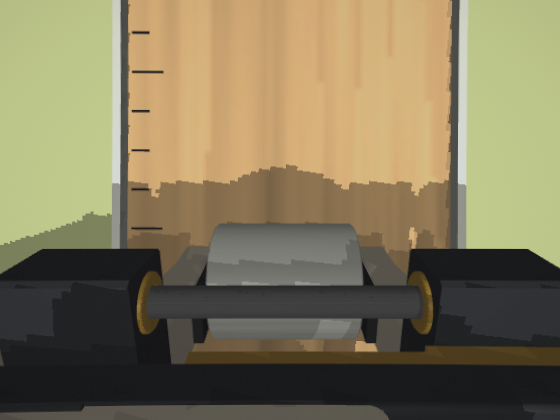

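Contact, with Fz at about 12–17 N. Release it.

```bash
python3 -m handwheel '[[[0,0,0,0],[0,0,0,0],[0,0,0,0],[0,0,0,0],[0,0,0,0]]]' 87.6 ; python3 - <<'E'
from h import *
im=vision.capture("scene"); cv2.imwrite("pics/s8.png",cv2.convertScaleAbs(cv2.resize(im[140:300,180:320],None,fx=4,fy=3.7,interpolation=cv2.INTER_CUBIC),alpha=1.6))
cv2.imwrite("pics/w8.png",vision.capture("wrist"))
E
python3 st.py
```

```text
time_s: 13.4
tcp_pos: [0.4549, 0.0013, 0.0871]
eef_rot: [101.7, 85.4, 19.6]
contact_force: [0.1, -0.3, 0.9]
gripper_width: 0.0869
t 13.5 tcp [0.4551 0.0014 0.0871] jaw -82.07 appr [ 0.076  0.027 -0.997] F [-0.1 -0.  -0.3] w 0.0872 q [ 26.   6. -41.   1. -39.  72.]
```

View pics/w8.png

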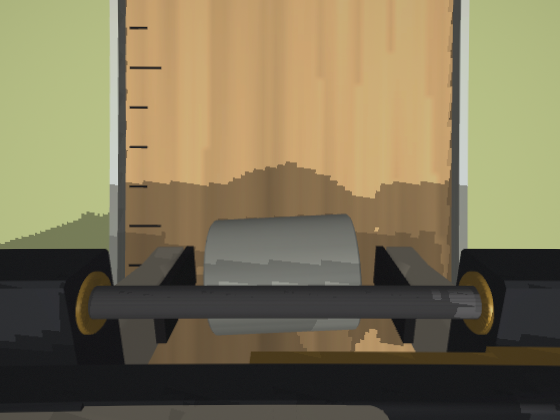

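View pics/s8.png

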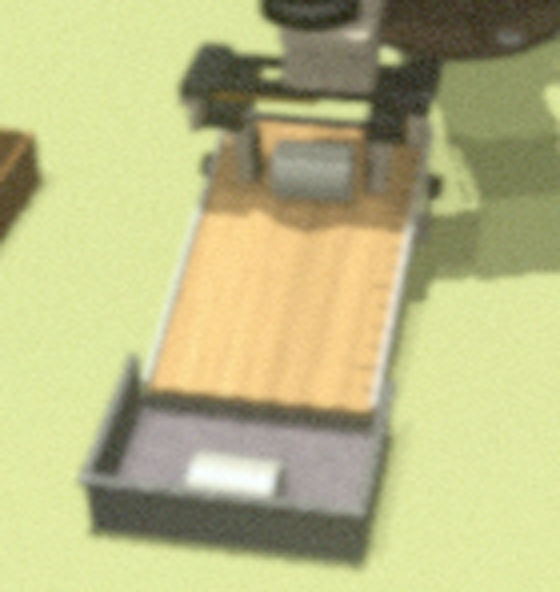

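The tube has stayed put, apart from a slight 2–3° yaw and a few mm of settling, at w8 (283,272). The round one is still in the tray. So this one is crushed. I leave it a moment longer, then grip it again.

```bash
python3 -m handwheel '[[[0.08,0,0,0.4],[0,0,0,0],[0,0,0,0]]]' 87.6 >/dev/null; python3 - <<'E'
from h import *
cv2.imwrite("pics/w9.png",vision.capture("wrist"))
E
python3 st.py
```

```text
t 13.85 tcp [0.458  0.0012 0.0869] jaw -80.08 appr [ 0.075  0.03  -0.997] F [-0.3  0.4  1.2] w 0.0878 q [ 25.   6. -40.   0. -39.  74.]
```

View pics/w9.png

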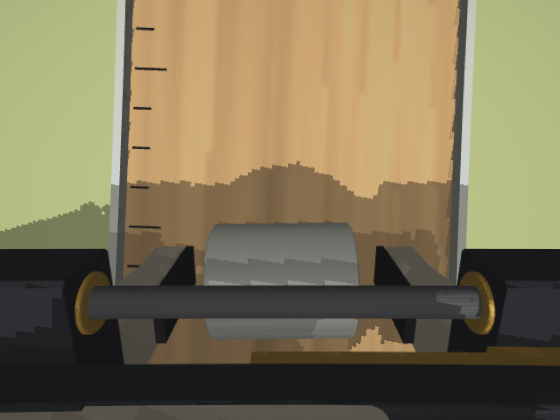

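It lies level in the jaws and hasn't moved. Grip and lift.

```bash
python3 -m handwheel '[[[0,0,0,0],[0,0,0,0],[0,0,0,0],[0,0,0,0]]]' 50 20 >/dev/null; python3 st.py; python3 -m handwheel '[[[0,0,1,0],[0,0,1,0],[0,0,1,0]]]' >/dev/null; python3 st.py .528 -.347 .2
```

```text
t 14.25 tcp [0.4578 0.0012 0.0869] jaw -80.15 appr [ 0.075  0.03  -0.997] F [0.  0.8 1.2] w 0.0611 q [ 25.   6. -40.   0. -39.  74.]
t 14.55 tcp [ 0.4525 -0.0006  0.2043] jaw -80.25 appr [ 0.061  0.025 -0.998] F [ 2.2  0.9 -0.8] w 0.0601 q [ 25.  -2. -31.   0. -58.  74.]
shift units [ 1.89 -8.66 -0.11]
```

```bash
python3 -m handwheel '[[[0.2,-1,0,-0.15],[0.2,-1,0,-0.15],[0.2,-1,0,-0.15],[0.2,-1,0,-0.15],[0.2,-1,0,-0.15],[0.2,-1,0,-0.15],[0.2,-1,0,-0.15],[0.2,-1,0,-0.15]]]' >/dev/null; python3 -m handwheel '[[[0,0,0,0]]]'>/dev/null; python3 st.py .528 -.347 .04
```

```text
t 15.45 tcp [ 0.5206 -0.3307  0.2109] jaw -86.03 appr [ 0.077  0.021 -0.997] F [-0.3  0.8 -1.5] w 0.0602 q [-16.  14. -10.  -3. -62. 111.]
shift units [ 0.18 -0.41 -4.27]
```

```bash
python3 -m handwheel '[[[0.15,-0.4,-1,0],[0,0,-1,0],[0,0,-1,0],[0,0,-1,0],[0,0,-0.4,0],[0,0,0,0]]]' >/dev/null; python3 st.py .528 -.347 .015; python3 - <<'E'
from h import *
cv2.imwrite("pics/w10.png",vision.capture("wrist"))
E
```

```text
t 16.05 tcp [ 0.5249 -0.3483  0.0284] jaw -86.29 appr [ 0.077  0.021 -0.997] F [-0.1  0.6 -0.9] w 0.0598 q [-17.  26. -19.  -4. -41. 114.]
shift units [ 0.08  0.03 -0.33]
```

View pics/w10.png

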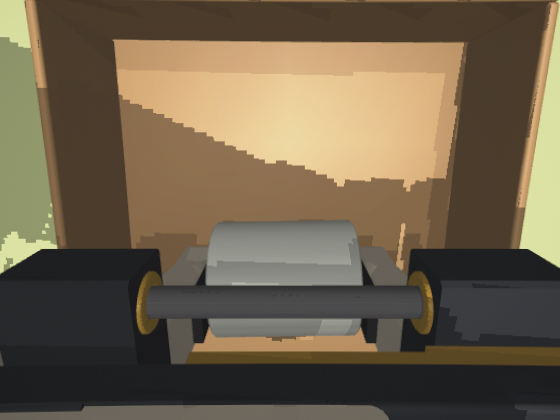

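The tube is centred inside the box. I lower it a little more and release.

```bash
python3 -m handwheel '[[[0,0,-0.25,0],[0,0,-0.1,0],[0,0,0,0]]]' >/dev/null; python3 st.py
```

```text
t 16.4 tcp [ 0.5276 -0.3488  0.0178] jaw -86.22 appr [ 0.083  0.019 -0.996] F [ 0.1 -0.3 -1.6] w 0.0602 q [-17.  26. -20.  -4. -40. 114.]
```

```bash
python3 -m handwheel '[[[0,0,-0.13,0],[0,0,0,0]]]' >/dev/null; python3 st.py;  python3 -m handwheel '[[[0,0,0,0],[0,0,0,0],[0,0,0,0],[0,0,0,0]]]' 87.6 >/dev/null; python3 st.py;  python3 -m handwheel '[[[0,0,1,0],[0,0,1,0],[0,0,1,0],[0,0,1,0],[0,0,1,0],[0,0,0,0]]]' 87.6 >/dev/null; python3 - <<'E'
from h import *
cv2.imwrite("pics/w11.png",vision.capture("wrist"))
cv2.imwrite("pics/t11.png",vision.capture("top"))
cv2.imwrite("pics/s11.png",vision.capture("scene"))
E
python3 st.py
```

```text
t 16.6 tcp [ 0.5286 -0.3491  0.0138] jaw -86.21 appr [ 0.085  0.018 -0.996] F [-0.1  0.  -0.4] w 0.0602 q [-17.  27. -20.  -4. -39. 114.]
t 17.0 tcp [ 0.5296 -0.3496  0.0154] jaw -86.19 appr [ 0.088  0.017 -0.996] F [ 0.2 -0.3 -0.5] w 0.0849 q [-17.  27. -20.  -4. -39. 114.]
t 17.75 tcp [ 0.5239 -0.3473  0.2151] jaw -86.28 appr [ 0.075  0.022 -0.997] F [ 0.   0.8 -0.7] w 0.0876 q [-17.  15.  -8.  -3. -63. 112.]
```

View pics/w11.png

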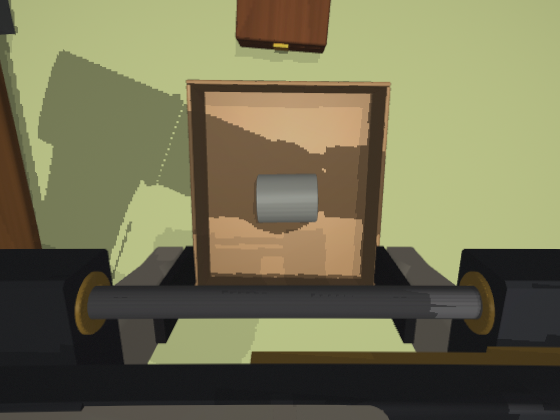

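View pics/t11.png

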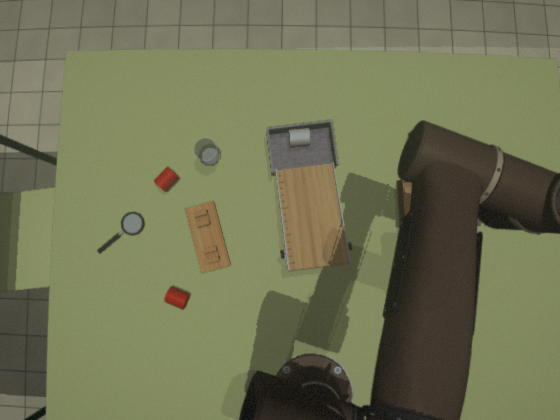

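View pics/s11.png

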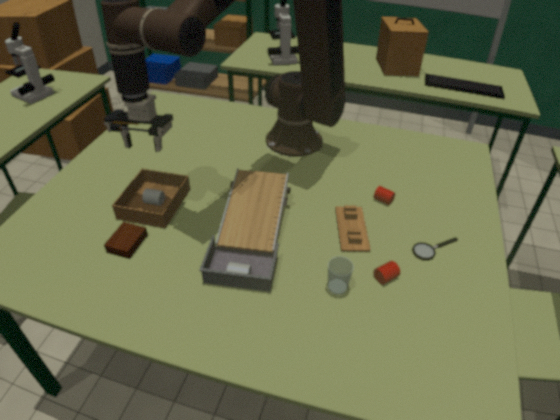

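The crushed tube lies in the box at w11 (287,198). The round one is in the tray at top view (300,137), unchanged since t6. The bystanders are where they started and the gripper is clear of everything.

```bash
python3 -c "
from plant import close_job; print(close_job())"
```

```text
the job is handed in; nothing more can be done
None
```

Both tubes have been tried on the ramp and sorted, and the job was handed in at about 18 s of the 72 s allowed. The hand-in gives no verdict.

- **Round tube:** I tried the near rack tube first. It rolled off the ramp by itself into the catch tray, and it was at the same spot in two pictures about 9 s apart.
- **Crushed tube:** I tried the far rack tube second, once the first was in the tray. It stayed on the ramp, turning 2–3° and settling a few millimetres when let go. I gripped it again and set it near the middle of the repair box.

**Last checks:** one tube lies in the tray and one in the box. The beaker, slide box, hand lens and red look-alikes look unmoved by eye, and the raised gripper touches nothing. The crushed tube's rest in the box was seen in a single picture, not compared over time.

**What was off:**
- The tool tilted by about 5° over the small moves.
- The tubes touched the deck 1–3 mm lower than I had worked out.
- The second tube pressed on the deck with up to 17 N before I let it go.

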